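Seat the returned setting block and turn its flag over

ROBOT

A 6-joint arm with a two-finger parallel gripper is mounted at the origin on a cart in front of the work surface, level with it; the furniture and walls round the work are solid. World frame = base frame: x ahead of the robot, y to its left, z up, the work surface at z = 0. Lengths are in m, angles in rad, forces in N, time in s.
With the tool pointing down it reaches from about 0.375 to 0.9 m from the base axis. Payload 3.1 kg.
Tool frame: the origin (TCP) lies on the centre line of the jaws, within the pads' length; the fingertips stand 25 mm ahead of it and the grasp point (between the pads) lies 6 mm ahead of it; x points along the fingers, y is the direction in which the jaws open and shut, and the axes are right-handed (so a half turn about x gives the same grasp; the last joint's range is limited). The gripper opens to 87 mm and grips with 3 to 60 N. Pads are 19 mm wide; open, the fingers measure 117 mm over their backs; the gripper's body (75 mm by 190 mm) begins 51 mm behind the grasp point.
Start: joints at [-1.502, 0.527, 1.433, -0, 1.181, -0.178], TCP at [0.153, -0.606, 0.248] pointing down, gripper open.
Joint ranges: [-3.08, 3.08], [-0.75, 2.2], [0.22, 2.44], [-1.43, 4.57], [0, 2.65], [-2.85, 2.85]. Speed limits (rad/s): [2.79, 2.79, 3.14, 3.14, 3.14, 3.14].

INTERFACE

Orientations are given as a unit quaternion [x, y, z, w].
In Python, from rig import robot gives the robot as it stands. The module is installed in compiled form; this text tells all that it offers.
- The arm moves only by the tool move_arm, never from a script. Its argument "commands" is a list of rows, each a list of 5 numbers: the gripper's target within -1 to 1 (shut at 1, half-way at 0, fully open at -1), then the shift along the tool's x, y, z in mm, then the turn about the tool's x in degrees. A call has 1 to 8 rows; each row is the pose to reach, as a shift and turn from the pose commanded when the call began, along the tool's axes at that moment; what a row does not reach only later rows make up. A row lasts 1/12 s, in which the tool goes at most 41.7 mm and 7.16 degrees, less where a joint would pass 70% of its speed; a pose out of reach is approached as far as the arm can. A call with a gripper value outside its range is refused whole. The fingers move at their own pace and stop on an object; "newtons" is the grip in N (left out, the last holds). Time passes only in rows, so rows that repeat a pose let the fingers close. It gives the time, the measured TCP pose, the force and the opening at its end, in the units of the state.
- robot.get_obs(): the state, without advancing time (a new reading comes with each control period).
- robot.camera(name): name is "scene" or "top"; returns a dict with "image" (400x640x3 uint8, red, green, blue), "fx", "fy", "cx", "cy" (pixels), "distortion" ([k1, k2, p1, p2, k3] as OpenCV has them; the pictures are not rectified), "xyz" and "rotation" of the camera in the world. Camera axes: x right, y down, z forward; pixel columns grow to the right and rows downward; lengths in m; the calibration is good to about 2 mm. A picture is of the moment at which its call begins. There is no depth.
- robot.hand_in(): hands the job in, once; it reports no verdict.
Trained networks look in a picture, given as the dict that the camera call returned (one of the last four; its "shot" number tells which), for a name from the list of things; names that differ only in an ending like _2 or _b are one class to them, and where a whole thing is asked for, a point or a joint stands for the part that bears it (a point fixed in the world has none). Each returns a list of dicts, best first, with "p" (0 to 1); they miss things now and then, are a little off and sometimes report something else, mostly with a low value. They report only what shows in the picture. A call takes as long as a camera call. They do not tell look-alikes from the thing itself.
- robot.regions_of(picture, name): "pixels" (400x640 bool, what is visible of it) and "bbox" ([left, top, right, bottom] in pixels, round what is visible of it).
The state is a dict: "time": time; "q": joint angles; "joint_velocities": joint speeds; "joint_torque": joint torques, N m; "position": TCP position; "tool_rot": TCP orientation; "ft_force": force on the tool from outside, world axes, zero at the start; "moment": the same for the moment, N m; "grip_width": finger opening in m.
Only numpy, scipy, OpenCV 4.12 (cv2) and the standard library are available. Lean on these libraries where they do the work, as an engineer would, in place of code of your own. Each camera call takes 0.05 s, during which the arm holds its last target.

TASK

One setting block has been put back in the three-slot rack, but it stands short of its back stop and its hinged flag still lies towards you with the open circle up. Using the fingers only to push, never picking anything up, push that block fully home against its back stop, then turn its flag right over its hinge until it lies flat over the slot with the full disc up, keeping the block in. Leave the empty slot's flag, the slot that is already closed and the things lying around as they are.

Things in the scene. Friction and masses are not known exactly. Their poses are not given: they have to be found in the camera images.
- rack: Dark steel base plate, 188 x 222 x 6 mm, immovable. Screwed to it side by side, 75 mm apart, in any order, are three equal slots. Origin on the bench top (z = 0), midway below the line of the hinges; x runs away from the robot along the slots, z up; plate from x = -49 mm to 139.
- slot_returned: The slot to deal with. Origin on the bench top below the middle of its hinge, axes as the rack's. mm: floor at z = 10; guide rails 27 apart inside, each 5 thick, top z = 21.5, from x = 14 to 128; back stop face at x = 126, 37 wide, top z = 38. Hinge axis along y at x = 0, z = 24; its ears, top z = 31, at y = +-19.5 to 24.5; from x = 6 to the block the slot is clear down to its floor.
- slot_empty: An equal slot whose block is out; its flag lies towards the robot, open circle up. Frame as slot_returned. Leave it as it is.
- slot_kept: An equal slot whose block is home and whose flag already lies over the slot, full disc up. Frame as slot_returned. Leave it as it is.
- block_returned: Loose ground steel block in slot_returned, 50 mm long (its y axis, along the slot), 25 wide, 25 high, 0.17 to 0.34 kg. Origin at the centre of its underside. It starts 16 to 24 mm short of the stop (front face at x = 52 to 60 mm in the slot's frame); home, its origin is at x = 101, its front face at x = 76, its top at z = 35. Slides with a few newtons.
- block_kept: An equal block, home in slot_kept behind its flag. Leave it.
- block_out: The third equal block, in use and lying loose on the bench to the right of the rack. Leave it.
- flag_returned (a joint): Flag of slot_returned, rad: 0 = level towards the robot (slot's -x), open circle up; 1.57 upright; 3.14 = level over the slot, full disc up. Stops at both ends; starts at 0 to 0.35. The hinge is stiff: the flag stays where it is left and turns with about 0.05 N m (1 N at its end). At 3.14 its tab dips into the slot just in front of a block that is home; a block short of the stop is in its way.
- tab_returned (a point): Middle of the free edge of flag_returned. The flag is a 4 mm aluminium plate, 35 mm wide, centred on the hinge axis, 58 mm long from it, then a tab 24 mm wide bent up 45 degrees (at angle 0) to this edge, 67 mm from the axis and 10 mm above it. At angle 0 it overhangs the rack's front edge: a fingertip in front of it, lower than the tab, can push it in and up, round the hinge.
- flag_empty (a joint): The same angle for the flag of slot_empty; starts at 0. Leave it.
- flag_kept (a joint): The same angle for the flag of slot_kept; starts at 3.14. Leave it.
- oil_stone: Loose dressing stone stick, 13 x 90 x 12 mm, on the bench to the left of the rack. Leave it.
- brush: Loose flat brush, 32 x 173 x 9 mm, on the bench to the right of the rack. Leave it.
- screw_short: Loose socket head screw, 13 mm across, 33 high, standing on its head right of the rack. Leave it.
- screw_long: Loose socket head screw, 13 mm across, 43 high, standing on its head right of the rack. Leave it.
- ink: Loose ink bottle, 42 mm across, 74 high, on the bench to the right of the rack. Leave it.
Not all that is in view belongs to the job. What is shaped like the block_returned but brown is not meant.

How it is judged:
By the outcome, as a careful person would: the job done as asked, in the order asked, and still so for the second after the job is handed in, with the robot touching nothing.
It also fails if it takes over 50 s, if anything falls off the work surface, if the arm or the gripper's body presses on something with over 40 N, if the wrist force passes 120 N, or if a joint passes its speed limit or range.

## Working session

There is one attempt and no reset: what is moved stays moved. The work goes in short steps, Python scripts to look and compute and a tool call to move; the robot and the scene stay as the last step left them, time stands still between calls to the robot, and variables do not carry over. Pictures are saved under pics/ and viewed, and the job is handed in when it is done.

Besides the shell and the picture viewer there is one more tool, called after "Request:" in YAML: its name, and indented under it one key for each argument. move_arm: Moves the arm, as the interface text tells. Its arguments: {"type":"object","properties":{"commands":{"type":"array","items":{"type":"array","items":{"type":"number"}}},"newtons":{"type":"number"}},"required":["commands"]}

```bash
mkdir -p pics
cat > h.py <<'E'
import numpy as np, cv2
from rig import robot
def save(pic,fn,box=None,s=1):
    im=pic["image"][:,:,::-1].copy()
    if box: im=im[box[1]:box[3],box[0]:box[2]]
    if s!=1: im=cv2.resize(im,None,fx=s,fy=s,interpolation=cv2.INTER_CUBIC)
    cv2.imwrite("pics/"+fn,im)
def K(p): return np.array([[p["fx"],0,p["cx"]],[0,p["fy"],p["cy"]],[0,0,1.]])
def R(p):
    r=np.array(p["rotation"],float)
    if r.shape==(4,):
        from scipy.spatial.transform import Rotation as Q
        r=Q.from_quat(r).as_matrix()
    return r
def proj(p,X):
    X=np.atleast_2d(X).astype(float); r=R(p).T; t=-r@np.array(p["xyz"])
    return cv2.projectPoints(X,cv2.Rodrigues(r)[0],t,K(p),np.array(p["distortion"],float))[0][:,0]
def ray(p,uv):
    u=cv2.undistortPoints(np.array(uv,float).reshape(-1,1,2),K(p),np.array(p["distortion"],float))[:,0]
    d=np.c_[u,np.ones(len(u))]@R(p).T
    return np.array(p["xyz"]),d
def atz(p,uv,z):
    o,d=ray(p,uv); return o+d*((z-o[2])/d[:,2])[:,None]
E
python3 - <<'E'
from h import *
print(robot.get_obs())
for n in("scene","top"):
    p=robot.camera(n); save(p,n+"0.png"); print({k:v for k,v in p.items() if k!="image"})
    for nm in("rack","slot_returned","block_returned","flag_returned","tab_returned","brush"):
        try: print(nm,[(round(r["p"],2),np.array(r["bbox"]).round().tolist(),int(r["pixels"].sum())) for r in robot.regions_of(p,nm)])
        except Exception as e: print(nm,e)
E
```

```text
{'time': 0.0, 'q': array([-1.50148742e+00,  5.28453539e-01,  1.43391321e+00, -2.68540116e-05,
        1.18141005e+00, -1.78531347e-01]), 'joint_velocities': array([-6.16439780e-04, -9.17153442e-05, -1.34948687e-03,  3.61558145e-04,
       -6.74768521e-04,  2.24783949e-04]), 'joint_torque': array([-9.69896359e-05, -4.40046251e+01, -1.76591706e+01,  6.32063462e-02,
        5.84405672e-02, -1.72386826e-04]), 'position': array([ 0.15327333, -0.60520183,  0.24657588]), 'tool_rot': array([ 0.70171701,  0.08817575, -0.70165024,  0.08663266]), 'ft_force': array([0.075973  , 0.02799718, 0.78205248]), 'moment': array([-0.00655579, -0.01846593, -0.03886784]), 'grip_width': 0.08705438780089461}
{'fx': 471.5080913591112, 'fy': 471.5080913591112, 'cx': 320.3140566216787, 'cy': 199.09773021963264, 'distortion': array([-0.10510116,  0.        ,  0.        ,  0.        ,  0.        ]), 'xyz': array([0.16144047, 0.60401325, 0.66496411]), 'rotation': array([-0.21208114,  0.86435927, -0.44519543,  0.09851731]), 'shot': 1}
rack [(0.62, [233.0, 211.0, 350.0, 274.0], 1219)]
slot_returned [(0.83, [265.0, 18
[... 562 characters left out ...]
       ]), 'xyz': array([ 0.44193122, -0.18090052,  0.92810724]), 'rotation': array([-0.70463666,  0.70704046, -0.04655124,  0.03760254]), 'shot': 2}
rack [(0.87, [236.0, 149.0, 328.0, 227.0], 1378), (0.73, [295.0, 148.0, 323.0, 225.0], 1513)]
slot_returned [(0.96, [297.0, 146.0, 323.0, 222.0], 1486), (0.49, [359.0, 185.0, 375.0, 255.0], 653), (0.47, [236.0, 147.0, 328.0, 228.0], 1423)]
block_returned [(0.71, [303.0, 161.0, 318.0, 181.0], 220), (0.62, [212.0, 241.0, 236.0, 259.0], 244)]
flag_returned [(0.71, [301.0, 202.0, 321.0, 226.0], 431), (0.24, [266.0, 149.0, 294.0, 222.0], 1365)]
tab_returned [(0.59, [305.0, 199.0, 319.0, 227.0], 391)]
brush [(0.87, [356.0, 185.0, 377.0, 254.0], 678)]
```

Run:
```python
from h import *
a=cv2.imread("pics/top0.png"); cv2.imwrite("pics/top0z.png",cv2.resize(a[120:290,190:410],None,fx=3.5,fy=3.5,interpolation=cv2.INTER_CUBIC))
a=cv2.imread("pics/scene0.png"); cv2.imwrite("pics/scene0z.png",cv2.resize(a[150:320,210:420],None,fx=3.5,fy=3.5,interpolation=cv2.INTER_CUBIC))
```

```text
(no output)
```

View pics/top0.png

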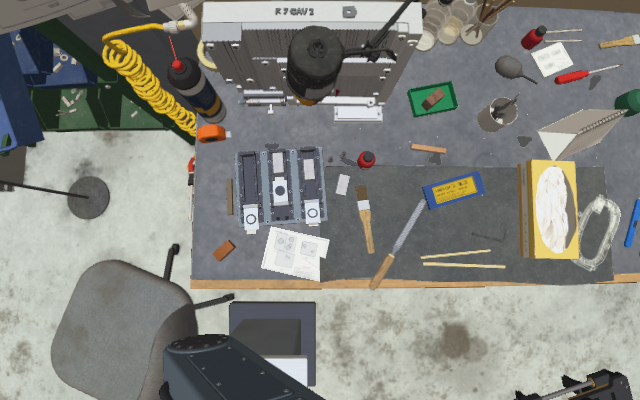

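View pics/scene0.png

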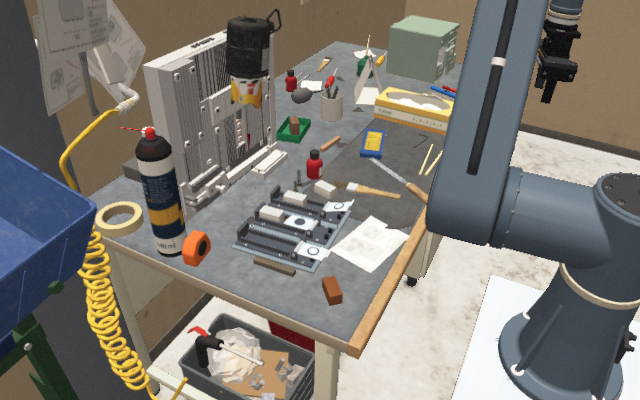

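```bash
sleep 1
```

```text
(no output)
```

View pics/top0z.png

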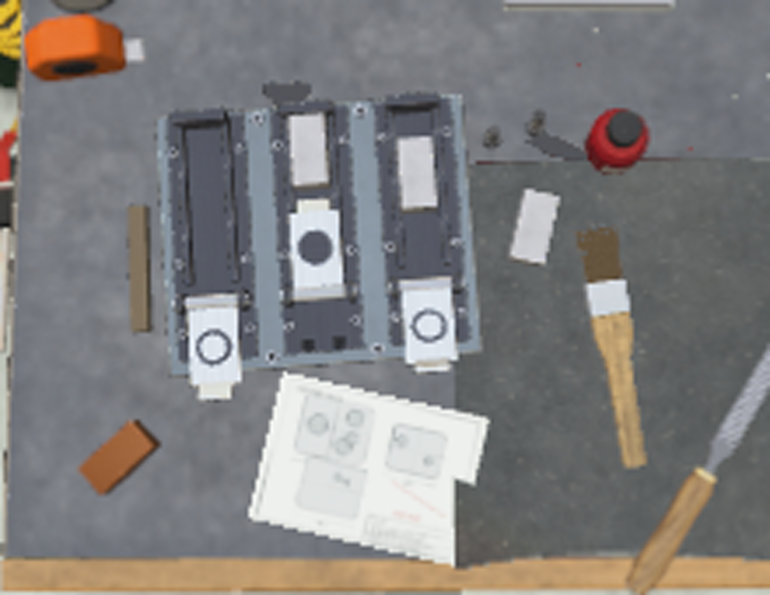

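View pics/scene0z.png

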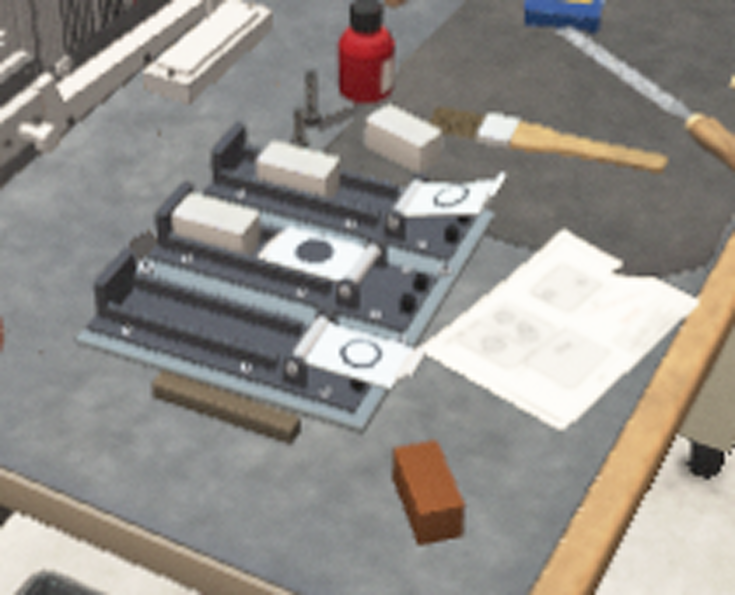

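The slots, left to right, are empty, kept and returned. In the top picture the returned block is at about (309,170), and its flag, slightly raised, at about (312,213). In scene the flag is at about (338,207). I'll fit the rack pose next.

```bash
cat > fit.py <<'E'
from h import *
from scipy.optimize import least_squares
def fit():
    ps=[robot.camera("top"),robot.camera("scene")]
    zt=np.array([[160,115],[463,95],[481,350],[170,375]])/3.5+[190,120]-.36
    zs=np.array([[78,340],[362,430],[493,210]])/3.5+[210,150]-.36
    C=np.array([[.139,.111,.006],[.139,-.111,.006],[-.049,-.111,.006],[-.049,.111,.006]])
    f=lambda v,X:np.c_[v[0]+np.cos(v[2])*X[:,0]-np.sin(v[2])*X[:,1],v[1]+np.sin(v[2])*X[:,0]+np.cos(v[2])*X[:,1],X[:,2]]
    r=lambda v:np.r_[(proj(ps[0],f(v,C))-zt).ravel(),(proj(ps[1],f(v,C[[0,3,2]]))-zs).ravel()]
    s=least_squares(r,[.5,-.1,0])
    return ps,s,f
E
python3 - <<'E'
from fit import *
ps,s,f=fit(); v=s.x; print(v,np.degrees(v[2]),s.fun.round(1))
for sy in(.075,0,-.075):
    print(sy,f(v,np.array([[0,sy,0]])))
# overlays
def box(x0,x1,y0,y1,z): return np.array([[x0,y0,z],[x0,y1,z],[x1,y1,z],[x1,y0,z]])
S=-.075
sh=[(box(-.049,.139,-.111,.111,.006),(0,255,0)),(box(.014,.128,S-.0135,S+.0135,.0215),(255,255,0)),
 (box(.126,.130,S-.0185,S+.0185,.038),(0,0,255)),(box(-.001,.001,S-.0245,S+.0245,.031),(255,0,255)),(box(.076,.126,-.0125,.0125,.035),(0,165,255)),(box(.126,.130,-.0185,+.0185,.038),(0,0,255)),
 (box(-.058,0,.075-.0175,.075+.0175,.026),(0,165,255))]
for p,n,b in((ps[0],"t",(225,140,335,235)),(ps[1],"s",(225,180,365,275))):
    im=cv2.resize(p["image"][:,:,::-1],None,fx=7,fy=7,interpolation=cv2.INTER_CUBIC)[:,:]
    im=im.copy()
    for P,c in sh:
        q=((proj(p,f(v,P))+.5)*7-.5).astype(int); cv2.polylines(im,[q],True,c,1)
    k=7; im=im[b[1]*k:b[3]*k,b[0]*k:b[2]*k]; sc=min(800/im.shape[1],600/im.shape[0]); print(n,sc*7)
    cv2.imwrite(f"pics/ov_{n}.png",cv2.resize(im,None,fx=sc,fy=sc,interpolation=cv2.INTER_AREA))
E
```

```text
[ 0.52275096 -0.09834149  0.07137813] 4.089665820845038 [-1.  -0.4 -0.3 -1.   0.3  0.1 -0.2 -0.4 -0.3 -0.7  0.6 -0.3  1.5  0.6]
0.075 [[ 0.51740214 -0.02353247  0.        ]]
0 [[ 0.52275096 -0.09834149  0.        ]]
-0.075 [[ 0.52809978 -0.17315052  0.        ]]
t 6.315789473684211
s 5.714285714285714
```

View pics/ov_t.png

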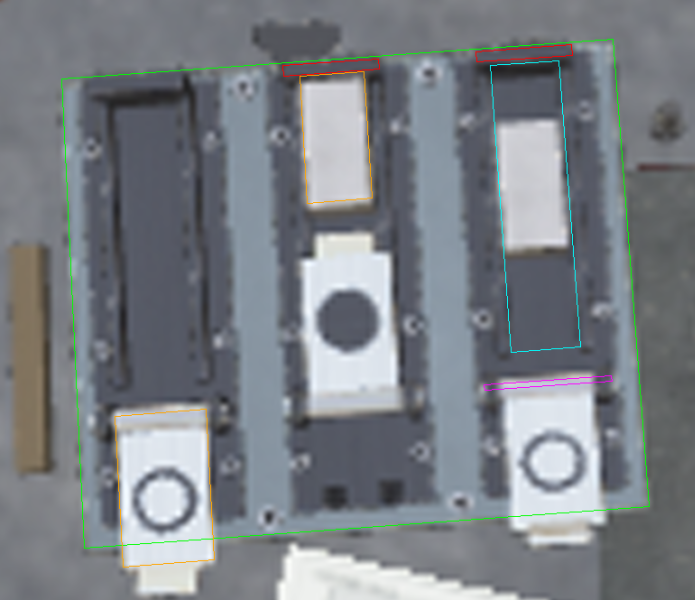

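View pics/ov_s.png

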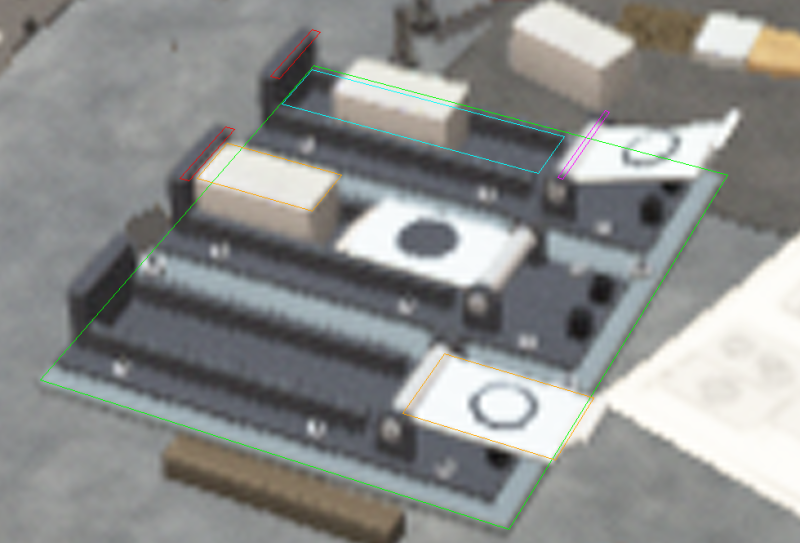

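```bash
cat >> h.py <<'E'
from scipy.spatial.transform import Rotation as Q
V=np.array([0.5228,-0.0983,0.0714]); S=-.075
def W(X):
    X=np.atleast_2d(X).astype(float); c,s=np.cos(V[2]),np.sin(V[2])
    return np.c_[V[0]+c*X[:,0]-s*(X[:,1]+S),V[1]+s*X[:,0]+c*(X[:,1]+S),X[:,2]]
def L(P):
    P=np.atleast_2d(P).astype(float); c,s=np.cos(V[2]),np.sin(V[2]); d=P-[V[0],V[1],0]
    return np.c_[c*d[:,0]+s*d[:,1],-s*d[:,0]+c*d[:,1]-S,d[:,2]]
def st():
    o=robot.get_obs(); r=Q.from_quat(o["tool_rot"]).as_matrix(); tip=o["position"]+.025*r[:,0]
    print("t",round(o["time"],2),"tipL mm",(L(tip)[0]*1000).round(1),"F",np.round(o["ft_force"],1),"w",round(o["grip_width"],4))
    return o,r,tip
def togo(x,y,z):
    o,r,tip=st(); d=W([x/1000,y/1000,z/1000])[0]-tip; print("tool shift",(r.T@d*1000).round(1))
    a=np.array([-np.sin(V[2]),np.cos(V[2]),0]); b=r.T@a; print("turn deg",np.degrees(np.arctan2(b[2],b[1])).round(2))
def edge(a): return np.array([-67*np.cos(a)+10*np.sin(a),0,24+67*np.sin(a)+10*np.cos(a)])/1000
E
python3 - <<'E'
from h import *
o,r,tip=st(); print(r.round(3))
togo(32,0,60)
t,s=robot.camera("top"),robot.camera("scene")
b=lambda u,v:[225+u/6.3158-.5,140+v/6.3158-.5]
print("block back,front",L(atz(t,[b(497,124),b(557,120),b(569,247),b(507,252)],.035))*1000)
print("sink foot",L(atz(t,[[270,107],[355,120],[380,105]],.02))*1000)
c=lambda u,v:[225+u/5.714-.5,180+v/5.714-.5]
# flag angle: corners of tab edge
for n,p,pts in(("t",t,[b(533,545),b(592,540)]),("s",s,[c(716,155),c(738,112)])):
    for a in np.arange(0,.45,.05):
        e=edge(a); q=proj(p,W(np.array([e+[0,.012,0],e-[0,.012,0]])))
        print(n,round(a,2),(q-pts).round(1).tolist())
E
```

```text
t 0.8 tipL mm [-404.8 -404.9  222.6] F [0.6 0.9 0.2] w 0.087
[[ 0.     0.245 -0.969]
 [-0.    -0.969 -0.245]
 [-1.     0.     0.   ]]
t 0.8 tipL mm [-404.8 -404.9  222.6] F [0.6 0.9 0.2] w 0.087
tool shift [ 162.6 -322.  -501. ]
turn deg -169.89
block back,front [[101.73322689  12.59603008  35.        ]
 [101.60660757 -10.70545954  35.        ]
 [ 51.59364305 -11.66549836  35.        ]
 [ 51.41021465  12.27138129  35.        ]]
sink foot [[ 245.69258041   87.47509149   20.        ]
 [ 196.09407664 -124.89226888   20.        ]
 [ 231.22906533 -192.26060447   20.        ]]
t 0.0 [[-0.5, 2.4], [0.2, 2.4]]
t 0.05 [[-0.5, 2.1], [0.2, 2.2]]
t 0.1 [[-0.6, 1.8], [0.1, 1.8]]
t 0.15 [[-0.6, 1.4], [0.1, 1.4]]
t 0.2 [[-0.7, 0.9], [0.1, 0.9]]
t 0.25 [[-0.7, 0.3], [0.1, 0.3]]
t 0.3 [[-0.8, -0.3], [0.0, -0.3]]
t 0.35 [[-0.9, -1.0], [0.0, -1.0]]
t 0.4 [[-1.0, -1.8], [-0.0, -1.7]]
s 0.0 [[3.2, 7.5], [2.9, 9.1]]
s 0.05 [[3.0, 6.2], [2.8, 7.8]]
s 0.1 [[2.8, 5.0], [2.6, 6.5]]
s 0.15 [[2.5, 3.7], [2.3, 5.3]]
s 0.2 [[2.1, 2.4], [1.9, 4.0]]
s 0.25 [[1.6, 1.1], [1.5, 2.7]]
s 0.3 [[1.1, -0.2], [1.0, 1.4]]
s 0.35 [[0.5, -1.5], [0.4, 0.2]]
s 0.4 [[-0.1, -2.8], [-0.3, -1.1]]
```

The rack fit agrees with the given sizes: the block front is at about 52 mm and the flag at about 0.3 rad. I'll close the fingers and fly above the slot.

Request:
move_arm:
  commands:
    - [1,0,-20,-31,5]
    - [1,0,-42,-62,10.1]
    - [1,0,-62,-94,10.1]
    - [1,0,-82,-125,10.1]
    - [1,0,-102,-156,10.1]
    - [1,0,-122,-188,10.1]
    - [1,0,-142,-219,10.1]
    - [1,0,-162,-250,10.1]
  newtons: 20

```text
time: 1.57
position: [0.357, -0.3861, 0.2478]
tool_rot: [0.707, 0.025, -0.707, 0.025]
ft_force: [0.3, -0.5, -0.4]
grip_width: 0.0416
```

```bash
python3 -c "
from h import *
togo(32,0,60)"
```

```text
t 1.57 tipL mm [-185.9 -200.3  222.8] F [ 0.3 -0.5 -0.4] w 0.0416
tool shift [ 162.8 -200.4 -217.8]
turn deg 179.99
```

Request:
move_arm:
  commands:
    - [1,0,-25,-27,0]
    - [1,10,-50,-54,0]
    - [1,30,-75,-81,0]
    - [1,50,-100,-108,0]
    - [1,70,-125,-136,0]
    - [1,90,-150,-163,0]
    - [1,110,-175,-190,0]
    - [1,130,-198,-217,0]

```text
time: 2.23
position: [0.5589, -0.1734, 0.1172]
tool_rot: [0.707, 0.025, -0.707, 0.025]
ft_force: [-0.4, -1.1, 0.7]
grip_width: 0.0005
```

```bash
python3 -c "
from h import *
togo(32,0,25)
for n,b in (('top',(230,130,400,250)),('scene',(220,150,400,290))):
  p=robot.camera(n); save(p,n+'1.png',b,4)
"
```

```text
t 2.23 tipL mm [30.6 -2.5 92.2] F [-0.4 -1.1  0.7] w 0.0005
tool shift [67.2 -2.5 -1.4]
turn deg -179.98
```

View pics/top1.png

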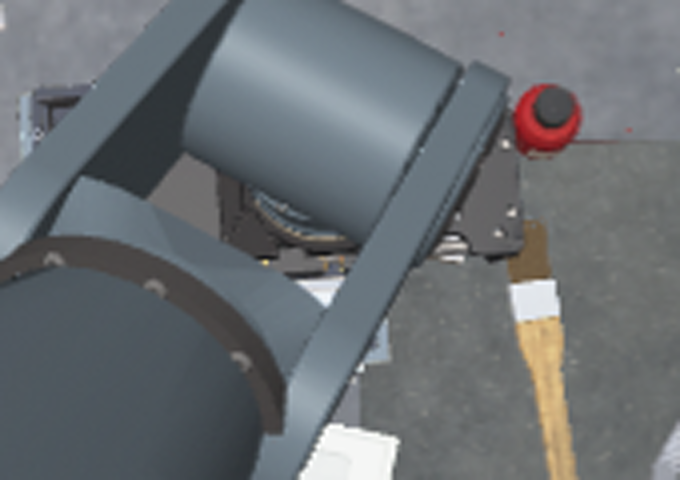

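View pics/scene1.png

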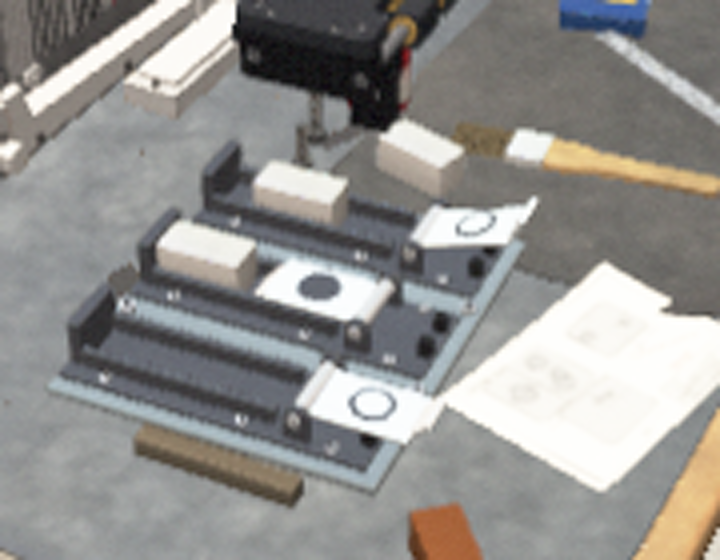

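```bash
python3 -c "
from h import *
o,r,tip=st()
p=robot.camera('scene')
q=proj(p,[tip,tip-.04*r[:,0],tip-.07*r[:,0]]); print(q,(q-[220,150])*4)
bl=p;print([(x['p'],x['bbox']) for x in robot.regions_of(p,'ink')])
save(p,'scene2.png',(180,60,420,240),3)
t=robot.camera('top');print('ink',[(x['p'],x['bbox']) for x in robot.regions_of(t,'ink')])
print(L(atz(t,[[366,159]],.074))*1000)
"
```

```text
t 2.33 tipL mm [31.1  0.6 89.7] F [-1.4 -0.  -0.2] w 0.0004
[[314.41763423 180.17832714]
 [314.60188534 164.70153304]
 [314.74646177 152.63861745]] [[377.67053692 120.71330856]
 [378.40754135  58.80613214]
 [378.98584707  10.55446978]]
[(0.39, [295.6, 240.9, 331.1, 260.4])]
ink [(0.56, [357.8, 146.1, 374.9, 168.2])]
[[  83.15548076 -135.01179681   74.        ]]
```

View pics/scene2.png

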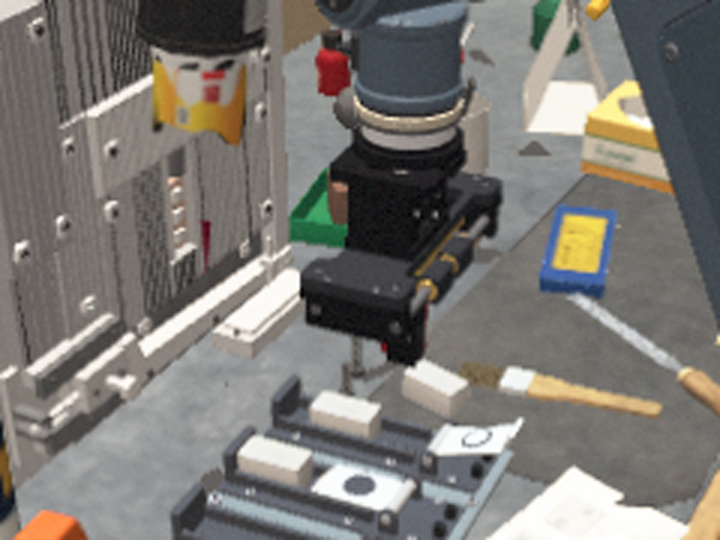

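Request:
move_arm:
  commands:
    - [1,15,0,0,0]
    - [1,30,0,0,0]
    - [1,45,0,0,0]
    - [1,58,0,0,0]
    - [1,64,0,0,0]
    - [1,64,0,0,0]
    - [1,64,0,0,0]

```text
time: 3.12
position: [0.5577, -0.1762, 0.0547]
tool_rot: [0.707, 0.025, -0.706, 0.025]
ft_force: [0.5, -0.6, 0.8]
grip_width: 0.0004
```

```bash
python3 -c "
from h import *
togo(62,0,25)
p=robot.camera('scene'); save(p,'scene3.png',(240,130,380,240),5)"
```

```text
t 3.12 tipL mm [29.2 -5.2 29.7] F [ 0.5 -0.6  0.8] w 0.0004
tool shift [  4.7  -5.2 -32.7]
turn deg 179.91
```

View pics/scene3.png

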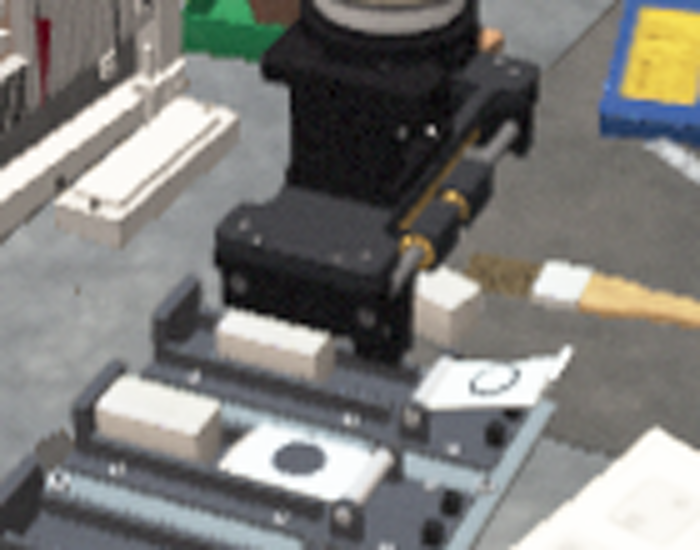

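```bash
python3 -c "
from h import *
for i in range(4): st(); robot.camera('top')"
```

```text
t 3.17 tipL mm [29.6 -5.1 30. ] F [1.3 0.5 0.6] w 0.0004
t 3.22 tipL mm [29.9 -5.  30.1] F [ 0.1 -0.2 -0.2] w -0.0
t 3.27 tipL mm [30.  -4.7 30.1] F [-0.3 -0.1  0.3] w 0.0003
t 3.32 tipL mm [29.9 -4.6 30. ] F [ 0.2 -0.2 -0.3] w 0.0005
```

Request:
move_arm:
  commands:
    - [1,3,-2,0,0]
    - [1,5,-4,0,0]
    - [1,5,-4,0,0]
    - [1,5,-4,0,0]

```text
time: 3.7
position: [0.5573, -0.1705, 0.0487]
tool_rot: [-0.706, -0.026, 0.707, -0.025]
ft_force: [-0.8, 0.1, 0.1]
grip_width: 0.0001
```

```bash
python3 -c "
from h import *
for i in range(3): st(); robot.camera('top')"
```

```text
t 3.7 tipL mm [29.2  0.5 23.7] F [-0.8  0.1  0.1] w 0.0001
t 3.75 tipL mm [29.3  0.3 23.7] F [-0.2 -0.3 -0.1] w 0.0004
t 3.8 tipL mm [29.4  0.2 23.8] F [-0.5  0.2 -1.3] w 0.0004
```

Request:
move_arm:
  commands:
    - [1,-1,0,-5,0]
    - [1,-1,0,-10,0]
    - [1,-1,0,-14,0]
    - [1,-1,0,-18,0]
    - [1,-1,0,-22,0]
    - [1,-1,0,-26,0]
    - [1,-1,0,-30,0]
    - [1,-1,0,-33,0]

```text
time: 4.52
position: [0.5907, -0.1685, 0.0498]
tool_rot: [-0.707, -0.025, 0.707, -0.025]
ft_force: [-3.4, 0.2, 2.1]
grip_width: 0.0005
```

```bash
python3 -c "
from h import *
st();p=robot.camera('scene'); save(p,'scene4.png',(240,130,380,240),5);st()"
```

```text
t 4.52 tipL mm [62.7  0.2 24.8] F [-3.4  0.2  2.1] w 0.0005
t 4.57 tipL mm [63.7 -0.  24.9] F [-1.6  0.1  0.3] w 0.0007
```

View pics/scene4.png

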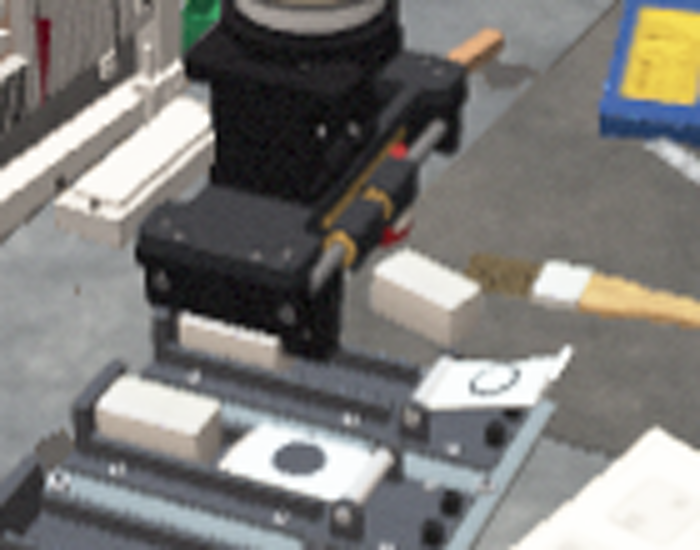

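The block is sliding back with about 2–3 N. I'll continue until it reaches the stop.

Request:
move_arm:
  commands:
    - [1,0,0,-2,0]
    - [1,0,0,-3,0]
    - [1,0,0,-4,0]
    - [1,0,0,-5,0]
    - [1,0,0,-5,0]

```text
time: 4.98
position: [0.5944, -0.1682, 0.0498]
tool_rot: [-0.706, -0.026, 0.708, -0.025]
ft_force: [-5.6, -1.5, 3.6]
grip_width: 0.0006
```

```bash
python3 -c "
from h import *
st()"
```

```text
t 4.98 tipL mm [66.3  0.1 24.8] F [-5.6 -1.5  3.6] w 0.0006
```

Request:
move_arm:
  commands:
    - [1,0,0,-1,0]
    - [1,0,0,-2,0]
    - [1,0,0,-3,0]
    - [1,0,0,-4,0]
    - [1,0,0,-4,0]

```text
time: 5.4
position: [0.5947, -0.1682, 0.0498]
tool_rot: [-0.703, -0.026, 0.71, -0.025]
ft_force: [-13.4, -3.8, 8.2]
grip_width: 0.0005
```

```bash
python3 -c "
from h import *
st()"
```

```text
t 5.4 tipL mm [66.4  0.2 24.8] F [-13.4  -3.8   8.2] w 0.0005
```

Home: held at 66.4 mm (66.5 expected) against 13 N. I'll back off and lift, then go round to the front of the flag.

Request:
move_arm:
  commands:
    - [1,0,0,15,0]
    - [1,0,0,30,0]
    - [1,-20,0,33,0]
    - [1,-50,0,35,0]
    - [1,-85,0,38,0]
    - [1,-95,0,60,0]
    - [1,-95,0,90,0]
    - [1,-95,0,120,0]

```text
time: 6.07
position: [0.4818, -0.1778, 0.1467]
tool_rot: [0.709, 0.024, -0.704, 0.027]
ft_force: [-0.6, 0.6, -0.1]
grip_width: 0.0007
```

```bash
python3 -c "
from h import *
p=robot.camera('scene'); save(p,'scene5.png',(240,130,380,240),5)
togo(-88,0,20)"
```

```text
t 6.12 tipL mm [-54.7   1.9 120.1] F [-5.5  2.  -0.6] w 0.0005
tool shift [100.3   2.2  32.8]
turn deg -180.0
```

View pics/scene5.png

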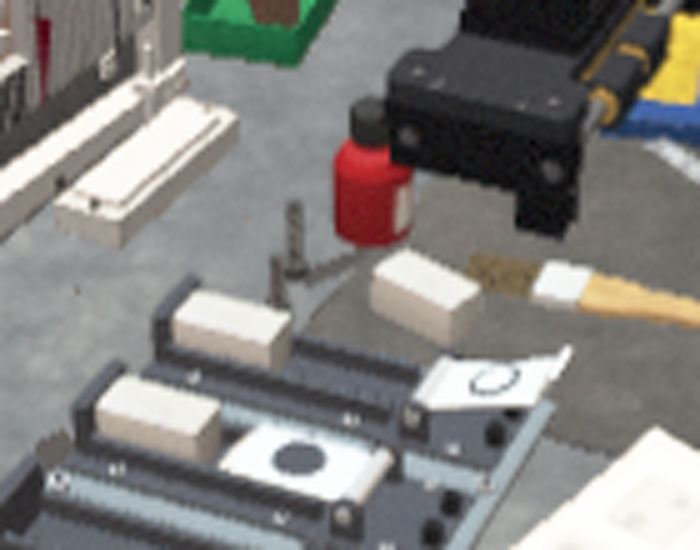

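Scene shows the block against its stop, with its top at zoomed (235,320). The flag is unchanged. Next I'll go down in front of the flag.

Request:
move_arm:
  commands:
    - [1,0,0,20,0]
    - [1,0,1,34,0]
    - [1,20,2,36,0]
    - [1,45,2,36,0]
    - [1,70,2,36,0]
    - [1,90,2,36,0]
    - [1,90,2,36,0]
    - [1,90,2,36,0]

```text
time: 6.78
position: [0.4446, -0.1814, 0.0543]
tool_rot: [0.707, 0.025, -0.707, 0.025]
ft_force: [0.6, 0.4, 1.3]
grip_width: 0.0006
```

```bash
python3 -c "
from h import *
p=robot.camera('scene'); save(p,'scene6.png',(240,130,380,240),5)
togo(-75,0,20)"
```

```text
t 6.83 tipL mm [-83.5  -2.6  30.2] F [-0.8 -0.7  0.4] w 0.0003
tool shift [10.2 -2.6 -8.5]
turn deg 179.99
```

View pics/scene6.png

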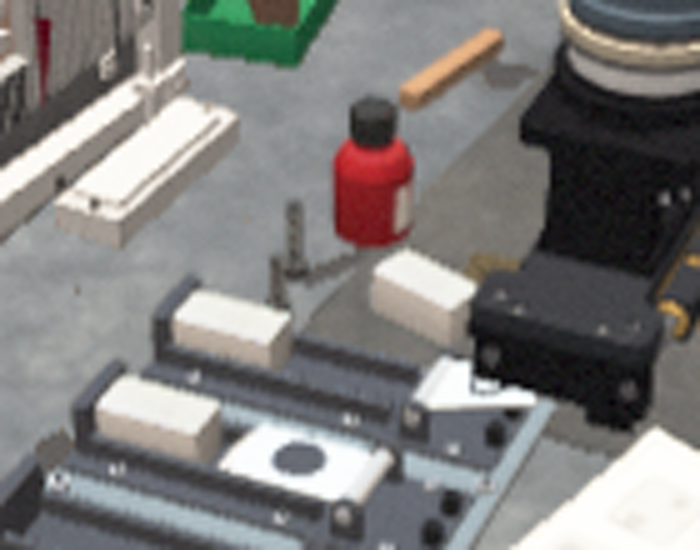

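Request:
move_arm:
  commands:
    - [1,8,-1,0,0]
    - [1,15,-2,0,0]
    - [1,15,-2,-3,0]
    - [1,15,-2,-6,0]
    - [1,15,-2,-8,0]
    - [1,15,-2,-8,0]

```text
time: 7.33
position: [0.4528, -0.1789, 0.0403]
tool_rot: [0.707, 0.025, -0.706, 0.026]
ft_force: [-0.4, -0.2, -0.1]
grip_width: 0.0003
```

```bash
python3 -c "
from h import *
st();robot.camera('scene'); togo(-70,0,17)"
```

```text
t 7.33 tipL mm [-75.6  -0.4  15.3] F [-0.4 -0.2 -0.1] w 0.0003
t 7.38 tipL mm [-75.9  -0.3  15.3] F [ 1.  -0.6  0.1] w 0.0003
tool shift [-1.7 -0.2 -5.9]
turn deg -179.97
```

Request:
move_arm:
  commands:
    - [1,-3,0,-6,0]
    - [1,-6,0,-10,0]
    - [1,-12,0,-13,0]
    - [1,-18,0,-17,0]
    - [1,-23,0,-21,0]
    - [1,-23,0,-21,0]

```text
time: 7.88
position: [0.4745, -0.1776, 0.0642]
tool_rot: [0.708, 0.025, -0.705, 0.026]
ft_force: [0.1, -0.3, 0.7]
grip_width: 0.0004
```

```bash
python3 -c "
from h import *
st();p=robot.camera('scene'); save(p,'scene7.png',(240,130,380,240),5);st()"
```

```text
t 7.88 tipL mm [-53.7  -0.7  39.2] F [ 0.1 -0.3  0.7] w 0.0004
t 7.93 tipL mm [-54.   -0.6  38.7] F [0.3 0.2 0.3] w 0.0006
```

View pics/scene7.png

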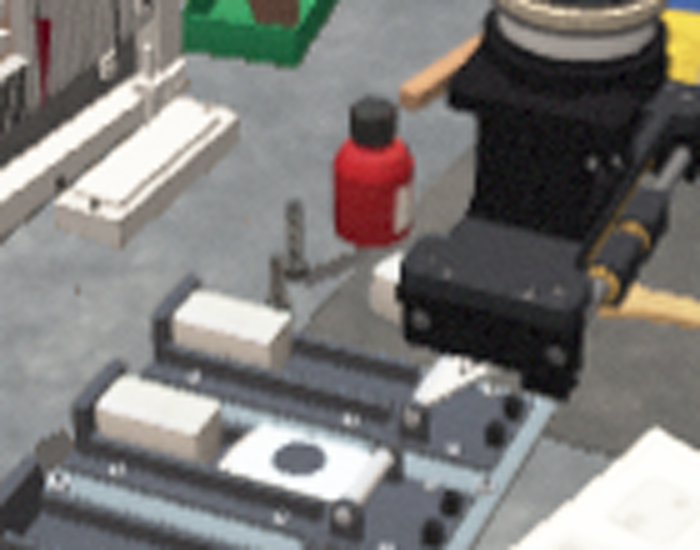

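The flag is rising with the finger. I'll keep going towards upright.

Request:
move_arm:
  commands:
    - [1,-4,0,-3,0]
    - [1,-8,0,-7,0]
    - [1,-12,0,-11,0]
    - [1,-16,0,-16,0]
    - [1,-19,0,-21,0]
    - [1,-21,0,-27,0]
    - [1,-22,0,-33,0]
    - [1,-22,0,-33,0]

```text
time: 8.6
position: [0.5076, -0.1751, 0.0854]
tool_rot: [0.708, 0.025, -0.706, 0.026]
ft_force: [0.2, -0.3, -0.3]
grip_width: 0.0004
```

```bash
python3 -c "
from h import *
st();p=robot.camera('scene'); save(p,'scene8.png',(240,130,380,240),5);st()"
```

```text
t 8.6 tipL mm [-20.5  -0.6  60.4] F [ 0.2 -0.3 -0.3] w 0.0004
t 8.65 tipL mm [-21.4  -0.3  60.1] F [-0.4  1.1 -0.6] w 0.0005
```

View pics/scene8.png

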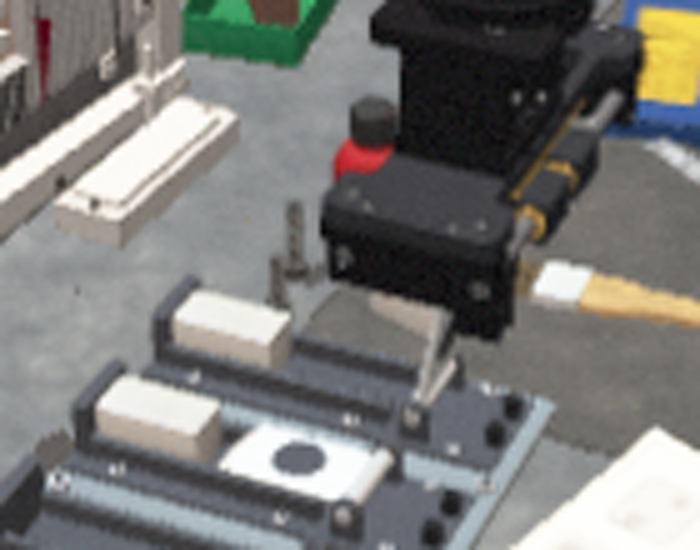

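Request:
move_arm:
  commands:
    - [1,0,0,-6,0]
    - [1,0,0,-12,0]
    - [1,0,0,-18,0]
    - [1,0,0,-23,0]
    - [1,1,0,-28,0]
    - [1,3,0,-33,0]
    - [1,6,0,-38,0]
    - [1,10,0,-43,0]

```text
time: 9.32
position: [0.5492, -0.1717, 0.0748]
tool_rot: [0.707, 0.025, -0.706, 0.025]
ft_force: [-0.7, 0.4, 0.3]
grip_width: 0.0003
```

```bash
python3 -c "
from h import *
st();p=robot.camera('scene'); save(p,'scene9.png',(240,130,380,240),5);st()"
```

```text
t 9.32 tipL mm [21.1 -0.1 49.8] F [-0.7  0.4  0.3] w 0.0003
t 9.37 tipL mm [21.9 -0.2 49.1] F [-0.2  0.4 -0.1] w 0.0008
```

View pics/scene9.png

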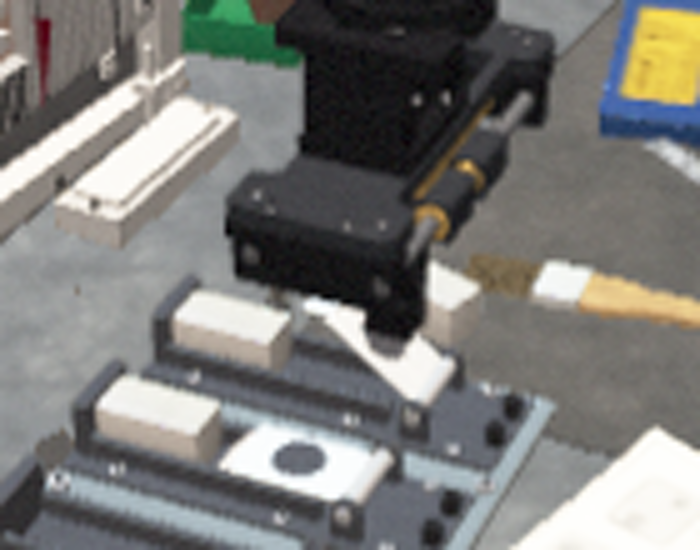

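It's past vertical, so I'll press it down.

Request:
move_arm:
  commands:
    - [1,4,0,-5,0]
    - [1,8,0,-10,0]
    - [1,12,0,-15,0]
    - [1,16,0,-18,0]
    - [1,19,0,-20,0]
    - [1,21,0,-21,0]
    - [1,22,0,-21,0]
    - [1,23,0,-21,0]

```text
time: 10.03
position: [0.5696, -0.1702, 0.0518]
tool_rot: [0.707, 0.025, -0.707, 0.025]
ft_force: [-0.1, -0.5, 0.3]
grip_width: 0.0005
```

```bash
python3 -c "
from h import *
st();p=robot.camera('scene'); save(p,'scene10.png',(240,130,380,240),5);st()"
```

```text
t 10.03 tipL mm [41.6 -0.  26.8] F [-0.1 -0.5  0.3] w 0.0005
t 10.08 tipL mm [41.4  0.  26.8] F [-0.2 -0.9 -0.4] w 0.0005
```

View pics/scene10.png

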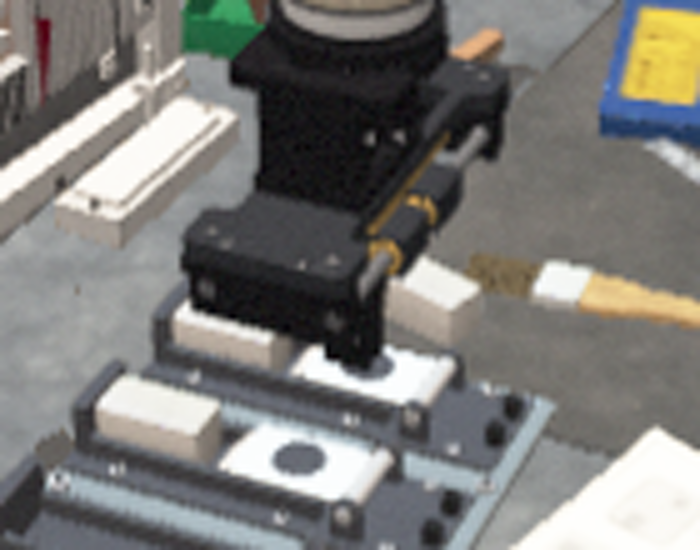

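The flag is nearly flat with the full disc up. I'll press gently to seat it on its stop.

Request:
move_arm:
  commands:
    - [1,1,0,0,0]
    - [1,2,0,0,0]
    - [1,3,0,0,0]
    - [1,4,0,0,0]
    - [1,4,0,0,0]
    - [1,4,0,0,0]

```text
time: 10.58
position: [0.5695, -0.1702, 0.051]
tool_rot: [0.707, 0.025, -0.706, 0.026]
ft_force: [-4.1, 1.8, 17.8]
grip_width: 0.0004
```

```bash
python3 -c "
from h import *
st()"
```

```text
t 10.58 tipL mm [41.4 -0.  26. ] F [-4.1  1.8 17.8] w 0.0004
```

Seated: z = 26.0 mm under 18 N. Next I'll lift clear, go back out of view and check.

Request:
move_arm:
  commands:
    - [1,-4,0,0,0]
    - [1,-12,0,0,0]
    - [1,-40,0,0,0]
    - [1,-75,0,0,0]
    - [1,-110,0,0,0]
    - [1,-145,0,5,0]
    - [1,-180,0,40,0]
    - [1,-190,0,80,0]

```text
time: 11.25
position: [0.4993, -0.1771, 0.2403]
tool_rot: [0.71, 0.024, -0.703, 0.028]
ft_force: [0.7, -1.3, -0.8]
grip_width: 0.0005
```

Request:
move_arm:
  commands:
    - [1,0,25,25,0]
    - [1,0,50,50,0]
    - [1,0,75,75,0]
    - [1,0,105,95,0]
    - [1,0,135,110,0]
    - [1,0,165,120,0]
    - [1,0,195,130,0]
    - [1,0,225,140,0]

```text
time: 11.92
position: [0.3712, -0.4112, 0.2361]
tool_rot: [0.707, 0.025, -0.707, 0.025]
ft_force: [-0.3, -0.6, 0.4]
grip_width: 0.0004
```

Run:
```python
from h import *
st(); t=robot.camera("top"); s=robot.camera("scene")
P=lambda x0,x1,y0,y1,z:W(np.array([[x0,y0,z],[x0,y1,z],[x1,y1,z],[x1,y0,z]])/1000)
for p,n,b in((t,"top11",(225,130,385,240)),(s,"scene11",(225,150,385,270))):
    k=5; im=cv2.resize(p["image"][:,:,::-1],None,fx=k,fy=k,interpolation=cv2.INTER_CUBIC).copy()
    for q,c in((P(76,126,-12.5,12.5,35),(0,165,255)),(P(0,58,-17.5,17.5,26),(0,0,255))):
        cv2.polylines(im,[((proj(p,q)+.5)*k-.5).astype(int)],True,c,1)
    cv2.imwrite(f"pics/{n}.png",im[b[1]*k:b[3]*k,b[0]*k:b[2]*k])
```

```text
t 11.92 tipL mm [-173.6 -226.3  211.1] F [-0.3 -0.6  0.4] w 0.0004
```

View pics/top11.png

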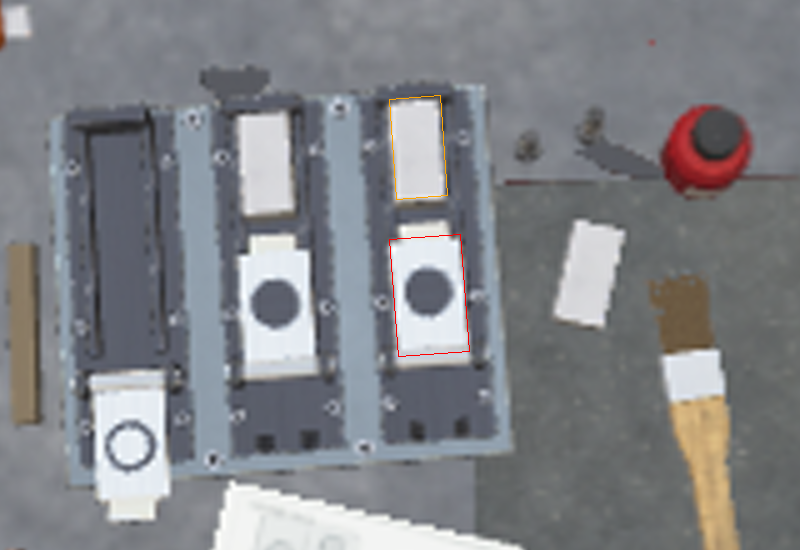

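View pics/scene11.png

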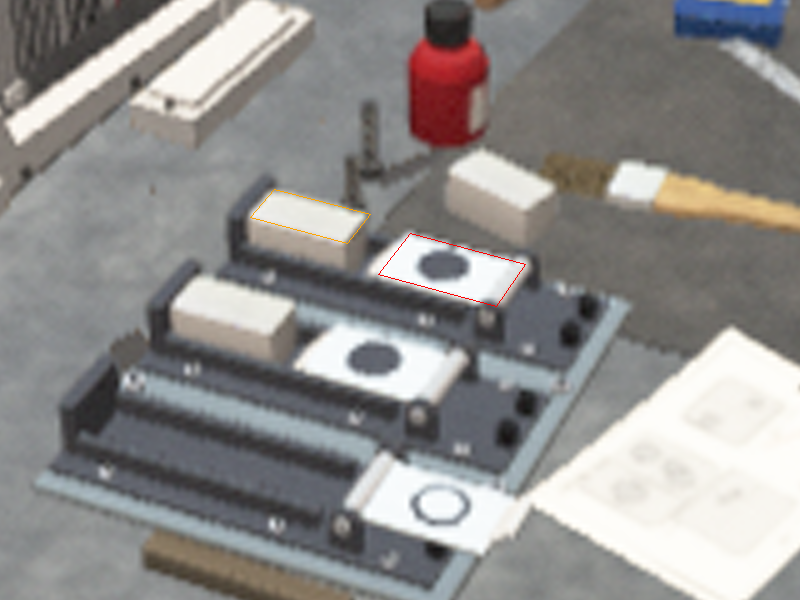

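Both pictures match the kept slot. The block top lies in the "home" outline, at top (417,148), and the flag is flat with the full disc up, at (430,291). Nothing else has moved.

```bash
python3 -c "
from h import *
st(); print(robot.hand_in())"
```

```text
t 12.02 tipL mm [-173.8 -230.5  211.3] F [ 0.2 -0.4 -0.3] w 0.0005
the job is handed in; nothing more can be done
None
```

The job is done and handed in at 12.0 s. With the fingers closed, I pushed the block home against its back stop, then turned its flag over its hinge and pressed it flat with the full disc up.

- **Block:** it stopped moving under about 13 N, with the fingers at 66.4 mm against 66.5 mm expected. The last pictures still show it in the home position.
- **Flag:** it seated at z = 26.0 mm, its level height, under about 18 N. It lies like the kept slot's flag.
- **Other things:** the empty slot's flag, the kept slot and the loose things I could see by eye look as they were. At hand-in the arm stood clear of everything.

No check failed. The outlines I drew from the fitted rack pose sit only about 1–2 mm off the pictures, which is within the camera calibration.

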